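Find the loaded canisters by weight and tip them onto the scale

TASK

Two of the three hooded canisters under the bench lamp hold a solid metal connector body; the third holds only a hollow plastic blank that looks the same but is much lighter. Lift the canisters to feel which two are heavy, tip only those two out into the pan of the spring scale, and leave all three canisters standing upright on the bench, the light one with its blank still inside. Do not shift or tip over the screwdriver, the bottle or the solder reel.

Things in the scene. Friction and masses are not known exactly. Their poses are not given: they have to be found in the camera images.
- can_a_mid (a point): Opaque hooded canister, grey, blue hood; three alike. Body 95 (x) by 60 (y, flat sides, the grasp width) by 103 mm tall. Point: 50 mm above its underside; x out of the mouth, z up. Walls from x -45 to +50; roof (100 to 103 mm up) overhangs the mouth to x +72 with an 8 mm deep valance. Starts upright under the lamp bar, mouth away from the robot within 25 degrees.
- can_b_mid (a point): Canister like can_a, same point and axes. Inside all three: floor from x -42 to 0, then a ramp rising 35 degrees to the mouth's lip at x +50, 35 mm up; inner width 54 mm; the front is open from the lip to the valance. The contents roll out over the lip when it is tipped mouth-down 75 to 90 degrees from upright.
- can_c_mid (a point): Canister like can_a, same point and axes. Each canister weighs 0.14 to 0.18 kg itself and holds one cylinder 28 mm across, 44 mm long: solid metal (0.24 kg) in two of them, a hollow plastic blank of the same look (0.07 kg) in the third; so about 0.38 to 0.42 kg against 0.21 to 0.25 kg in all.
- lamp: Fixed lamp: white bar 40 mm wide, 410 long (y), from 183 to 213 mm up, centred over x +10, on two posts (16 mm thick, 210 tall, feet 50 x 50) at x +65, y +/-190 mm with brackets along x to the bar. Origin on the bench. The canisters stand in a row along y, about 120 mm apart, near x -20, so a gripper must come in tilted from the robot's side (-x).
- pan_mid (a point): Centre of the scale pan's mouth, level with its rim when empty: 120 mm above the bench. The pan is an open aluminium tray 190 mm (x) by 170 mm (y) outside, 4 mm walls, 45 mm deep, its floor 79 mm above the bench when empty, on a fixed grey scale base 150 x 130 mm. The bench on its outer side (away from the lamp) is bare for 0.25 m.
- pan (a joint): How far the spring pan has sunk, in m: 0 empty, 1 mm per 0.2 N of load (about 0.012 with one metal body, 0.0235 with two, 0.0034 for a blank); stop at 0.048.
- screwdriver: Bystander: screwdriver 190 mm long with a green handle about 30 mm thick, lying along its x axis on the bench between the robot and the canisters or scale. Origin under its middle, on the bench.
- flux: Bystander: white bottle with a red cap, 48 mm across and 100 mm tall, standing on the bench. Origin at the centre of its underside.
- reel: Bystander: orange solder reel 50 mm across, 45 mm tall, standing on the bench between the bottle and the far side. Origin at the centre of its underside.
Mind the look-alikes: they are no part of the job. What is shaped like the part that bears can_c_mid but red is not meant.

How it is judged:
By the outcome, as a careful person would: the job done as asked, in the order asked, and still so for the second after the job is handed in, with the robot touching nothing.
It also fails if it takes over 72 s, if anything falls off the work surface, if the arm or the gripper's body presses on something with over 40 N, if the wrist force passes 120 N, or if a joint passes its speed limit or range.

ROBOT

A 7-joint arm with a two-finger parallel gripper is mounted at the origin on the work surface. World frame = base frame: x ahead of the robot, y to its left, z up, the work surface at z = 0. Lengths are in m, angles in degrees, forces in N, time in s.
With the tool pointing down it reaches from about 0.425 to 0.875 m from the base axis. Payload 4.7 kg.
Tool frame: the origin (TCP) lies at the very end of the fingers, on their centre line; the grasp point (between the pads) lies 19 mm behind it (env.grasp_offset is the distance from the TCP to the grasp point, in m); z points along the fingers, y is the line along which they close (so a half turn about z gives the same grasp; the last joint's range is limited). The gripper opens to 87 mm and grips with 3 to 60 N. Pads are 19 mm wide; open, the fingers measure 117 mm over their backs; the gripper's body (75 mm by 190 mm) begins 51 mm behind the grasp point.
Start: joints at [-65.025, 18.392, -4.016, 83.108, 1.295, 78.541, -3.26], TCP at [0.266, 0.593, 0.223] pointing down, gripper open.
Joint ranges: [-163.93, 163.93], [-17.29, 119.83], [-79.2, 71.16], [3.27, 140.29], [-89.18, 269.18], [5.43, 117.66], [-154.24, 154.24]. Speed limits (degrees/s): [147.25, 147.25, 180, 180, 180, 180, 180].

INTERFACE

Orientations are given as [roll, pitch, yaw] about the fixed x, y, z axes, in that order (R = Rz(yaw) Ry(pitch) Rx(roll)).
In Python, from cell import env gives the robot as it stands. The module is installed in compiled form; this text tells all that it offers.
- The arm moves only by the tool drive_tool, never from a script. Its argument "moves" is one flat list of numbers, 5 for each row, row after row: the shift along the tool's x, y, z in units of 40 mm (1.0 is 40 mm), then the turn about the tool's z in units of 10 degrees (1.0 is 10 degrees), then the finger opening in mm, from 0 to 87. A call has 1 to 5 rows; each row is the pose to reach, as a shift and turn from the pose commanded when the call began, along the tool's axes at that moment; what a row does not reach only later rows make up. A row lasts 1/8 s, in which the tool goes at most 62.5 mm and 10.7 degrees, less where a joint would pass 70% of its speed; a pose out of reach is approached as far as the arm can. A call with a gripper value outside its range is refused whole. The fingers move at their own pace and stop on an object; "squeeze" is the grip in N (left out, the last holds). Time passes only in rows, so rows that repeat a pose let the fingers close. It gives the time, the measured TCP pose, the force, the opening and the grip force at its end, in the units of the state.
- env.get_obs(): the state, without advancing time (a new reading comes with each control period).
- env.read_camera(name): name is "scene" or "top" or "wrist"; returns (picture, depth): 480x640x3 uint8, red, green, blue; 480x640 float32, m along the optical axis (not along the pixel's ray), 0 where there is no reading.
- env.camera_model(name): a dict with "K" (3x3 intrinsics, pixels), "rvec" (rotation vector, rad) and "tvec" (3), from world to camera coordinates, as OpenCV has them; the wrist camera has in their place "tool_from_camera" (4x4, takes a point from camera to tool coordinates, whose origin is the TCP and whose axes are the flange's). Camera axes: x right, y down, z forward; pixel columns grow to the right and rows downward; lengths in m; the calibration is good to about 2 mm. A picture is of the moment at which its call begins: read the wrist's pose just before it. camera_model takes no time and is no camera call.
- env.sign_off(): hands the job in; it is judged then, once.
The state is a dict: "time_s": time; "qpos": joint angles; "joint_velocities": joint speeds; "effort": joint torques, N m; "tool_pos": TCP position; "tool_rot": TCP orientation; "force": force on the tool from outside, world axes, zero at the start; "wrist_torque": the same for the moment, N m; "grip_width": finger opening in m; "grasp_force": force on a finger pad.
Only numpy, scipy, OpenCV 4.12 (cv2) and the standard library are available. Lean on these libraries where they do the work, as an engineer would, in place of code of your own. Each camera call takes 0.05 s, during which the arm holds its last target. There are 200 camera calls.

## Working session

There is one attempt and no reset: what is moved stays moved. The work goes in short steps, Python scripts to look and compute and a tool call to move; the robot and the scene stay as the last step left them, time stands still between calls to the robot, and variables do not carry over. Pictures are saved under pics/ and viewed, at most 10 in all, crops included, and the job is handed in when it is done.

Besides the shell and the picture viewer there is one more tool, called as name(argument=value, ...) on one line, values as JSON. drive_tool: Moves the arm, as the interface text tells. Its arguments: {"type":"object","properties":{"moves":{"type":"array","items":{"type":"number"}},"squeeze":{"type":"number"}},"required":["moves"]}

```bash
mkdir -p pics
python3 - <<'E'
from cell import env
import numpy as np,cv2
np.set_printoptions(precision=4,suppress=True)
print(env.get_obs())
for n in("scene","top"):
    p,d=env.read_camera(n); cv2.imwrite(f"pics/{n}0.png",p[:,:,::-1]); np.save(f"{n}0d.npy",d)
    m=env.camera_model(n);print(n,m)
print(env.camera_model("wrist"), env.grasp_offset)
E
```

```text
{'time_s': 0.0, 'qpos': array([-65.0261,  18.4385,  -4.0163,  83.1773,   1.2958,  78.5384,
        -3.2603]), 'joint_velocities': array([-0.045 ,  0.0432, -0.0754,  0.0869, -0.0152, -0.0542,  0.0774]), 'effort': array([  0.0003, -49.1291,  -0.4035, -31.2533,  -0.0639,   0.0439,
         0.0002]), 'tool_pos': array([0.2659, 0.5925, 0.2214]), 'tool_rot': array([-179.891 ,    0.0063,  155.8364]), 'force': array([-0.257 , -0.2422,  0.2984]), 'wrist_torque': array([-0.0267, -0.035 , -0.0304]), 'grasp_force': 0.0, 'grip_width': 0.08713224934735304}
scene {'K': array([[507.0498,   0.    , 319.8796],
       [  0.    , 507.0498, 236.1112],
       [  0.    ,   0.    ,   1.    ]]), 'rvec': array([ 0.5059,  2.7023, -1.231 ]), 'tvec': array([ 0.4211, -0.0042,  1.3124])}
top {'K': array([[449.3668,   0.    , 314.0683],
       [  0.    , 449.3668, 239.7615],
       [  0.    ,   0.    ,   1.    ]]), 'rvec': array([ 2.1335, -2.107 ,  0.2034]), 'tvec': array([-0.0142,  0.4793,  0.8927])}
{'K': array([[429.4024,   0.    , 316.2828],
       [  0.    , 429.4024, 243.3823],
       [  0.    ,   0.    ,   1.    ]]), 'tool_from_camera': array([[ 0.0002, -0.9611, -0.2762,  0.0758],
       [ 1.    ,  0.0002,  0.0002, -0.0006],
       [-0.0001, -0.2762,  0.9611, -0.1619],
       [ 0.    ,  0.    ,  0.    ,  1.    ]])} 0.0187
```

View pics/scene0.png

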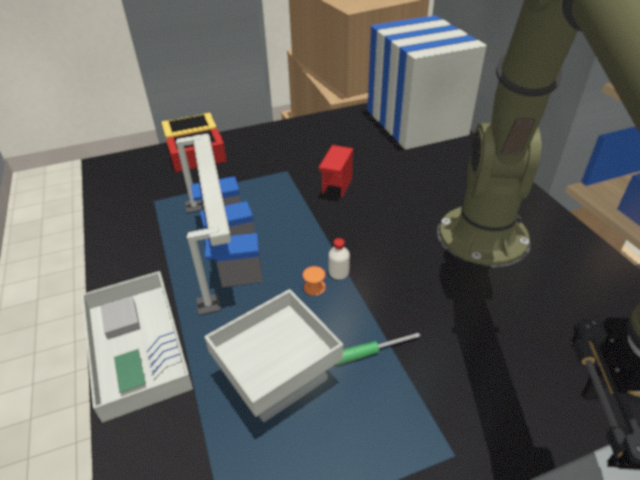

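View pics/top0.png

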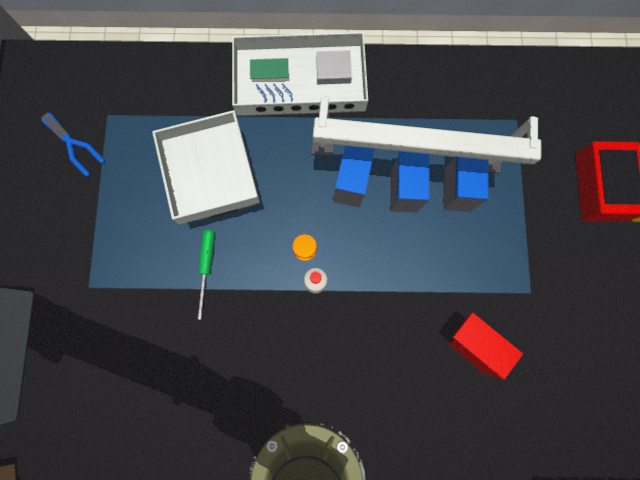

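```bash
cat > h.py <<'E'
from cell import env
import numpy as np,cv2
np.set_printoptions(precision=4,suppress=True)
def cloud(n,p=None,d=None):
    if p is None: p,d=env.read_camera(n)
    m=env.camera_model(n);K=m["K"]
    v,u=np.mgrid[:480,:640]
    c=np.stack([(u-K[0,2])/K[0,0]*d,(v-K[1,2])/K[1,1]*d,d],-1)
    if n=="wrist": raise 0
    R=cv2.Rodrigues(np.array(m["rvec"]))[0]
    w=(c-np.ravel(m["tvec"]))@R
    hsv=cv2.cvtColor(p,cv2.COLOR_RGB2HSV)
    w[d==0]=np.nan
    return w,hsv,p
E
cat > m1.py <<'E'
from h import *
W={}
for n in("top","scene"):
    p=cv2.imread(f"pics/{n}0.png")[:,:,::-1].copy();d=np.load(f"{n}0d.npy")
    w,h,p=cloud(n,p,d);W[n]=(w,h)
    H,S,V=[h[...,i].astype(int) for i in range(3)]
    z=w[...,2]
    def comp(mask,name,minA=60):
        k,l,s,c=cv2.connectedComponentsWithStats(mask.astype(np.uint8))
        for i in range(1,k):
            if s[i,4]<minA: continue
            P=w[l==i];r=cv2.minAreaRect(P[:,:2].astype(np.float32)*1000)
            print(n,name,s[i,:5],"zmed%.4f"%np.median(P[:,2]),"cen",np.round(r[0]),"size",np.round(r[1]),"ang%.1f"%r[2],"corners",cv2.boxPoints(r).round().astype(int).tolist())
    comp((abs(H-112)<12)&(S>150)&(abs(z-.103)<.008)&(w[...,1]<.1)&(w[...,0]>.3),"roof")
    comp((S<40)&(V>120)&(abs(z-.213)<.008)&(w[...,0]>.3),"bar")
    comp((S<60)&(V>90)&(abs(z-.120)<.006)&(w[...,0]>.3)&(w[...,0]<.8),"rim",40)
    comp((S<60)&(V>90)&(abs(z-.079)<.006)&(w[...,0]>.3)&(w[...,0]<.8),"panfloor",300)
    comp((abs(H-60)<15)&(S>150)&(z<.05)&(w[...,0]<.6),"green",40)
    comp((abs(H-15)<8)&(S>180)&(w[...,0]>.3)&(w[...,0]<.8),"reel",40)
    comp((S<60)&(V>120)&(z>.03)&(z<.11)&(w[...,0]>.3)&(w[...,0]<.5),"bottle",40)
E
python3 m1.py
```

```text
top roof [ 336  146   39   49 1359] zmed0.1017 cen [617. -89.] size [ 61. 100.] ang77.6 corners [[562, -108], [659, -130], [673, -70], [575, -49]]
top roof [ 398  151   32   50 1402] zmed0.1017 cen [ 606. -208.] size [ 61. 102.] ang87.3 corners [[553, -237], [655, -241], [658, -180], [556, -175]]
top roof [ 457  157   32   43 1211] zmed0.1017 cen [ 600. -327.] size [62. 84.] ang86.1 corners [[556, -355], [640, -361], [644, -299], [560, -293]]
top bar [ 313   96  228   64 5188] zmed0.2116 cen [ 658. -210.] size [408.  83.] ang84.6 corners [[597, -409], [680, -417], [718, -11], [636, -3]]
top rim [153 110 105 109 888] zmed0.1183 cen [619. 213.] size [192. 171.] ang16.4 corners [[503, 268], [551, 104], [735, 158], [687, 322]]
top panfloor [ 160  120   95   96 6080] zmed0.0779 cen [626. 216.] size [172. 161.] ang16.7 corners [[520, 269], [566, 114], [731, 164], [685, 318]]
top green [199 230  16  45 501] zmed0.0221 cen [456. 225.] size [29. 94.] ang87.3 corners [[408, 212], [502, 208], [504, 237], [410, 241]]
top reel [293 235  23  25 466] zmed0.0436 cen [467.  13.] size [47. 46.] ang0.7
[... 1104 characters left out ...]
01] zmed0.1191 cen [621. 214.] size [192. 174.] ang16.3 corners [[505, 270], [553, 103], [737, 157], [688, 324]]
scene panfloor [146  74 117  24 379] zmed0.0787 cen [ 513. -998.] size [426.  26.] ang0.4 corners [[301, -987], [301, -1013], [726, -1010], [726, -984]]
scene panfloor [ 214  304  119   96 5710] zmed0.0788 cen [619. 200.] size [174. 143.] ang16.5 corners [[516, 244], [556, 107], [723, 156], [683, 293]]
scene panfloor [245 357  97  59 308] zmed0.0804 cen [600. 296.] size [191.  31.] ang7.5 corners [[503, 298], [507, 268], [697, 293], [693, 324]]
scene bottle [329 247  20  25 402] zmed0.0612 cen [402.  -2.] size [34. 45.] ang71.8 corners [[375, -11], [418, -25], [429, 7], [386, 21]]
```

```bash
cat >> h.py <<'E'
from scipy.spatial.transform import Rotation as Ro
def go(pos,yaw=None,o=None):
    "print units from measured pose to TCP target pos (m), tool yaw (deg)"
    o=o or env.get_obs();R=Ro.from_euler("xyz",o["tool_rot"],degrees=True).as_matrix()
    s=R.T@(np.array(pos)-o["tool_pos"])/.04
    t=0 if yaw is None else -((yaw-o["tool_rot"][2]+180)%360-180)/10
    print("units",s.round(2),"turn %.2f"%t)
def st():
    o=env.get_obs();print({k:np.round(o[k],3) for k in("time_s","tool_pos","tool_rot","force","wrist_torque","grip_width","grasp_force")});return o
E
python3 -c "
from h import *
go([.545,-.073,.222],167.6)"
```

```text
units [-13.18 -12.32   0.01] turn -1.18
```

drive_tool(moves=[-5.3,-4.9,0,0,87,-5.3,-4.9,0,0,87,-5.3,-4.9,0,0,87,-5.3,-4.9,0,0,87,-5.3,-4.9,0,0,87])

```text
time_s: 0.72
tool_pos: [0.3806, 0.3239, 0.2224]
tool_rot: [-180.0, 0.0, 155.6]
force: [-0.1, 0.2, 0.4]
grip_width: 0.0871
grasp_force: 0.0
```

drive_tool(moves=[-5.3,-4.9,0,0,87,-5.3,-4.9,0,0,87,-5.3,-4.9,0,0,87,-5.3,-4.9,0,0,87,-5.3,-4.9,0,0,87])

```text
time_s: 1.35
tool_pos: [0.493, 0.0582, 0.2224]
tool_rot: [-180.0, 0.0, 155.6]
force: [0.1, 0.6, 0.6]
grip_width: 0.0872
grasp_force: 0.0
```

drive_tool(moves=[-2.58,-2.52,0,-1.18,87,-2.58,-2.52,0,-1.18,87,-2.58,-2.52,0,-1.18,87,-2.58,-2.52,0,-1.18,87])

```text
time_s: 1.85
tool_pos: [0.5452, -0.0755, 0.2221]
tool_rot: [-179.9, -0.0, 167.3]
force: [0.6, 0.3, -0.0]
grip_width: 0.0869
grasp_force: 0.0
```

```bash
python3 -c "
from h import *
st();go([.545,-.073,.045],167.6)
p,d=env.read_camera('wrist');cv2.imwrite('pics/w1.png',p[:,:,::-1])"
```

```text
{'time_s': np.float64(1.85), 'tool_pos': array([ 0.545, -0.076,  0.222]), 'tool_rot': array([-179.917,   -0.025,  167.326]), 'force': array([ 0.643,  0.283, -0.022]), 'wrist_torque': array([0.03 , 0.003, 0.009]), 'grip_width': np.float64(0.087), 'grasp_force': np.float64(0.0)}
units [0.02 0.07 4.43] turn -0.03
```

View pics/w1.png

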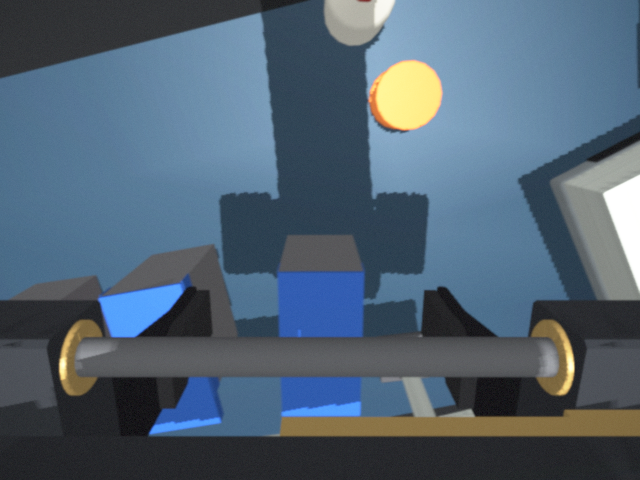

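drive_tool(moves=[0,0.05,1.5,0,87,0,0.05,3.0,0,87,0,0.05,4.4,0,87,0,0.05,4.4,0,87,-0.5,0.05,4.4,0,87])

```text
time_s: 2.52
tool_pos: [0.5654, -0.0731, 0.0481]
tool_rot: [179.9, -0.0, 167.7]
force: [1.3, -0.5, 1.2]
grip_width: 0.0869
grasp_force: 0.0
```

drive_tool(moves=[-0.42,0,0,0,87,-0.42,0,0,0,60,-0.42,0,0,0,50,-0.42,0,0,0,50,-0.42,0,0,0,50], squeeze=50)

```text
time_s: 3.15
tool_pos: [0.5813, -0.0786, 0.0471]
tool_rot: [180.0, -0.0, 167.6]
force: [-2.8, -0.6, 3.3]
grip_width: 0.0599
grasp_force: 49.9
```

drive_tool(moves=[0,0,0,0,50,0,0,0,0,50])

```text
time_s: 3.4
tool_pos: [0.5813, -0.0786, 0.0471]
tool_rot: [180.0, -0.0, 167.6]
force: [-3.6, -0.4, 6.4]
grip_width: 0.0597
grasp_force: 49.9
```

drive_tool(moves=[0,0,-0.4,0,50,0,0,-0.8,0,50,0,0,-0.8,0,50,0,0,-0.8,0,50,0,0,-0.8,0,50])

```text
time_s: 4.03
tool_pos: [0.5813, -0.0782, 0.078]
tool_rot: [-180.0, -0.1, 167.6]
force: [0.1, -1.0, -2.6]
grip_width: 0.0599
grasp_force: 49.9
```

```bash
python3 -c "
from h import *
st()
p,d=env.read_camera('scene');st();cv2.imwrite('pics/s1.png',cv2.resize(p[120:360,120:440,::-1],(800,600)))"
```

```text
{'time_s': np.float64(4.025), 'tool_pos': array([ 0.581, -0.078,  0.078]), 'tool_rot': array([-179.992,   -0.059,  167.638]), 'force': array([ 0.078, -0.963, -2.637]), 'wrist_torque': array([ 0.008,  0.089, -0.047]), 'grip_width': np.float64(0.06), 'grasp_force': np.float64(49.86)}
{'time_s': np.float64(4.075), 'tool_pos': array([ 0.581, -0.078,  0.078]), 'tool_rot': array([-179.989,   -0.061,  167.636]), 'force': array([-0.245,  0.691, -1.882]), 'wrist_torque': array([0.057, 0.063, 0.012]), 'grip_width': np.float64(0.06), 'grasp_force': np.float64(49.86)}
```

View pics/s1.png

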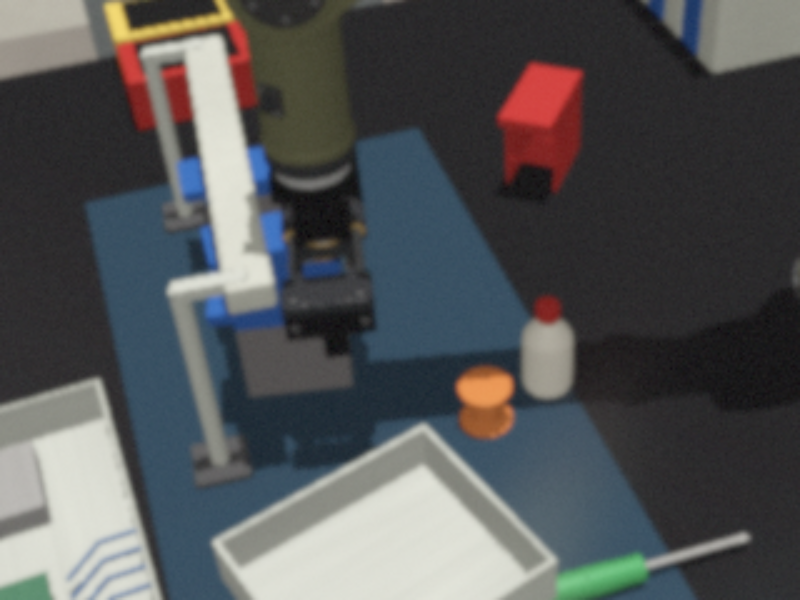

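drive_tool(moves=[0,0,0,0,50])

```text
time_s: 4.2
tool_pos: [0.5815, -0.0783, 0.0781]
tool_rot: [-180.0, -0.0, 167.6]
force: [-0.0, 0.0, -2.9]
grip_width: 0.0597
grasp_force: 49.9
```

drive_tool(moves=[0,0,0,0,50])

```text
time_s: 4.32
tool_pos: [0.5817, -0.0783, 0.0784]
tool_rot: [-180.0, -0.0, 167.6]
force: [0.1, -0.3, -1.8]
grip_width: 0.0597
grasp_force: 49.9
```

drive_tool(moves=[0,0,0,0,50])

```text
time_s: 4.45
tool_pos: [0.5817, -0.0783, 0.0785]
tool_rot: [180.0, -0.0, 167.6]
force: [-0.5, 0.7, -1.8]
grip_width: 0.0597
grasp_force: 49.9
```

drive_tool(moves=[0,0,0,0,50])

```text
time_s: 4.58
tool_pos: [0.5818, -0.0783, 0.0785]
tool_rot: [180.0, 0.0, 167.6]
force: [-0.3, -1.3, -1.2]
grip_width: 0.0599
grasp_force: 49.9
```

drive_tool(moves=[0,0,0.4,0,50,0,0,0.8,0,50,0,0,0.8,0,50,0,0,0.8,0,87,0,0,0.8,0,87])

```text
time_s: 5.2
tool_pos: [0.5816, -0.0783, 0.0462]
tool_rot: [-180.0, -0.0, 167.6]
force: [0.1, 0.3, 0.6]
grip_width: 0.0725
grasp_force: 0.0
```

drive_tool(moves=[0,0,0,0,87,0.75,0,0,0,87,1.5,0,0,0,87,1.5,0,-0.5,0,87,1.5,0,-0.5,0,87])

```text
time_s: 5.82
tool_pos: [0.5245, -0.0654, 0.068]
tool_rot: [179.9, 0.2, 167.6]
force: [0.8, -0.7, 0.7]
grip_width: 0.0872
grasp_force: 0.0
```

```bash
python3 -c "
from h import *
st();go([.525,-.2045,.066],177.7)
w,h,p=cloud('top');z=w[...,2];m=(abs(h[...,0].astype(int)-112)<12)&(h[...,1]>150)&(abs(z-.103)<.008)&(w[...,0]>.3)&(w[...,1]<.1)
k,l,s,c=cv2.connectedComponentsWithStats(m.astype(np.uint8))
for i in range(1,k):
    if s[i,4]>60:
        r=cv2.minAreaRect(w[l==i][:,:2].astype(np.float32)*1000);print(cv2.boxPoints(r).round().tolist(),np.median(z[l==i]))
"
```

```text
{'time_s': np.float64(5.825), 'tool_pos': array([ 0.524, -0.065,  0.068]), 'tool_rot': array([179.92 ,   0.202, 167.644]), 'force': array([ 0.816, -0.707,  0.675]), 'wrist_torque': array([ 0.048, -0.024,  0.023]), 'grip_width': np.float64(0.087), 'grasp_force': np.float64(0.0)}
units [-0.76 -3.39  0.05] turn -1.01
[[553.0, -236.0], [652.0, -240.0], [654.0, -180.0], [555.0, -176.0]] 0.10167684154587997
[[556.0, -356.0], [641.0, -363.0], [646.0, -300.0], [561.0, -293.0]] 0.1016052597198512
```

drive_tool(moves=[-0.3,-1.5,0,-0.5,87,-0.76,-3.0,0,-1.01,87,-0.76,-3.39,0,-1.01,87,-0.76,-3.39,0,-1.01,87])

```text
time_s: 6.38
tool_pos: [0.523, -0.2056, 0.0657]
tool_rot: [-180.0, -0.1, 177.5]
force: [0.9, 0.4, -0.5]
grip_width: 0.0872
grasp_force: 0.0
```

drive_tool(moves=[0,0,0.5,0,87,-0.5,0,0.5,0,87,-1.1,0,0.5,0,87,-1.1,0,0.5,0,50,-1.1,0,0.5,0,50])

```text
time_s: 7.0
tool_pos: [0.5667, -0.2046, 0.0453]
tool_rot: [180.0, -0.1, 177.8]
force: [0.7, -0.7, 0.7]
grip_width: 0.0744
grasp_force: 0.0
```

drive_tool(moves=[0,0,0,0,50,0,0,0,0,50,0,0,-0.4,0,50,0,0,-0.8,0,50,0,0,-0.8,0,50])

```text
time_s: 7.62
tool_pos: [0.5693, -0.2067, 0.0809]
tool_rot: [-180.0, 0.2, 177.7]
force: [-1.0, 0.4, -3.6]
grip_width: 0.0596
grasp_force: 50.0
```

drive_tool(moves=[0,0,0,0,50,0,0,0,0,50])

```text
time_s: 7.88
tool_pos: [0.5673, -0.2059, 0.078]
tool_rot: [180.0, -0.1, 177.7]
force: [-0.2, 0.1, -3.5]
grip_width: 0.0593
grasp_force: 50.0
```

drive_tool(moves=[0,0,0,0,50])

```text
time_s: 8.0
tool_pos: [0.5674, -0.206, 0.078]
tool_rot: [180.0, -0.1, 177.7]
force: [-0.8, -0.1, -4.0]
grip_width: 0.0599
grasp_force: 50.0
```

drive_tool(moves=[0,0,0,0,50])

```text
time_s: 8.12
tool_pos: [0.5676, -0.2062, 0.0783]
tool_rot: [180.0, -0.0, 177.7]
force: [0.9, -0.8, -4.9]
grip_width: 0.06
grasp_force: 50.0
```

drive_tool(moves=[0,0,0,0,50])

```text
time_s: 8.25
tool_pos: [0.5677, -0.2062, 0.0784]
tool_rot: [180.0, -0.0, 177.7]
force: [0.4, -0.0, -3.5]
grip_width: 0.0594
grasp_force: 50.0
```

drive_tool(moves=[0.8,0,0,0,50,1.8,0,0,0,50,2.6,0,0,0,50,2.6,0,-1.5,0,50,2.6,0,-3.0,0,50])

```text
time_s: 8.88
tool_pos: [0.4625, -0.2019, 0.1993]
tool_rot: [179.9, -0.1, 177.7]
force: [1.1, 0.4, -3.4]
grip_width: 0.0598
grasp_force: 50.0
```

```bash
python3 -c "
from h import *
st();go([.455,0,.20],187);go([.425,.155,.20],196.4)"
```

```text
{'time_s': np.float64(8.875), 'tool_pos': array([ 0.463, -0.202,  0.199]), 'tool_rot': array([179.948,  -0.068, 177.679]), 'force': array([ 1.094,  0.418, -3.424]), 'wrist_torque': array([ 0.022, -0.153,  0.006]), 'grip_width': np.float64(0.06), 'grasp_force': np.float64(49.956)}
units [ 0.39  5.04 -0.01] turn -0.93
units [ 1.3   8.88 -0.01] turn -1.87
```

drive_tool(moves=[0.1,1.2,0,-0.2,50,0.2,2.4,0,-0.4,50,0.3,3.6,0,-0.6,50,0.39,5.0,0,-0.93,50,0.39,5.0,0,-0.93,50])

```text
time_s: 9.5
tool_pos: [0.4558, 0.0036, 0.1986]
tool_rot: [179.9, 0.0, -172.5]
force: [-0.8, -0.7, -3.5]
grip_width: 0.0599
grasp_force: 50.0
```

```bash
python3 -c "
from h import *
st();go([.430,.157,.20],196.4)"
```

```text
{'time_s': np.float64(9.5), 'tool_pos': array([0.456, 0.004, 0.199]), 'tool_rot': array([ 179.873,    0.019, -172.474]), 'force': array([-0.803, -0.743, -3.465]), 'wrist_torque': array([-0.144,  0.064,  0.066]), 'grip_width': np.float64(0.06), 'grasp_force': np.float64(49.98)}
units [ 0.14  3.89 -0.03] turn -0.89
```

drive_tool(moves=[0.05,1.2,0,-0.3,50,0.1,2.4,0,-0.6,50,0.14,3.6,0,-0.89,50,0.14,3.89,0,-0.89,50,0.14,3.89,0,-0.89,50])

```text
time_s: 10.12
tool_pos: [0.4317, 0.1519, 0.1985]
tool_rot: [-180.0, -0.0, -164.0]
force: [-0.1, -1.3, -4.1]
grip_width: 0.0595
grasp_force: 50.0
```

```bash
python3 -c "
from h import *
st();go([.434,.157,.152],196.4)
p,d=env.read_camera('scene');cv2.imwrite('pics/s2.png',cv2.resize(p[180:420,170:490,::-1],(800,600)))"
```

```text
{'time_s': np.float64(10.125), 'tool_pos': array([0.432, 0.152, 0.198]), 'tool_rot': array([-179.961,   -0.007, -164.041]), 'force': array([-0.085, -1.287, -4.087]), 'wrist_torque': array([-0.023,  0.075,  0.016]), 'grip_width': np.float64(0.06), 'grasp_force': np.float64(49.98)}
units [-0.09  0.11  1.16] turn -0.04
```

View pics/s2.png

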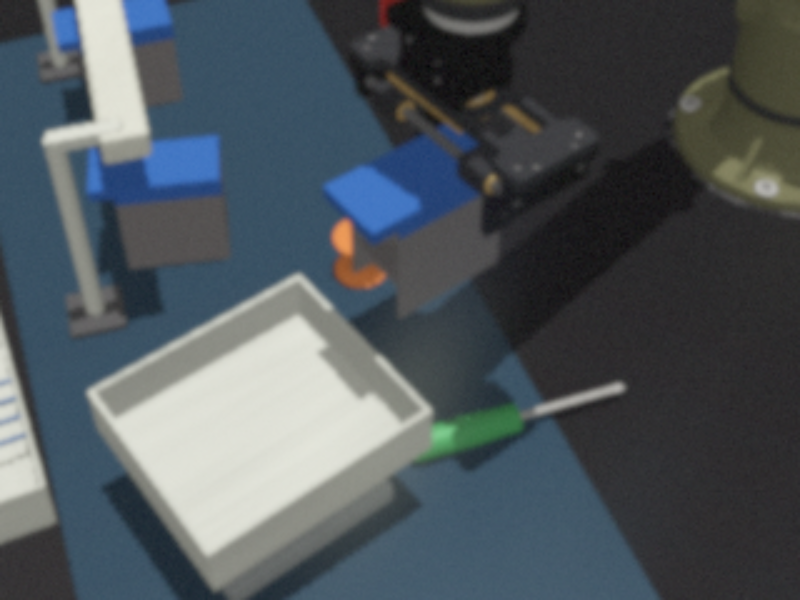

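drive_tool(moves=[0,0,0.6,0,50,0,0,1.16,0,50,0,0,1.16,0,50,-0.4,0,1.16,0,50,-0.44,0,1.16,0,50], squeeze=25)

```text
time_s: 10.8
tool_pos: [0.4497, 0.1565, 0.153]
tool_rot: [-180.0, 0.0, -164.1]
force: [-2.6, -1.6, -4.0]
grip_width: 0.06
grasp_force: 25.0
```

```bash
python3 -c "
from h import *
o=st();n=np.array([.959,.282]);print('d',o['tool_pos'][:2]@n*1000-557.9,'z',o['tool_pos'][2])"
```

```text
{'time_s': np.float64(10.8), 'tool_pos': array([0.45 , 0.156, 0.153]), 'tool_rot': array([-179.966,    0.013, -164.137]), 'force': array([-2.583, -1.607, -3.966]), 'wrist_torque': array([-0.423,  0.676,  0.013]), 'grip_width': np.float64(0.06), 'grasp_force': np.float64(24.998)}
d -82.49063200024 z 0.1529541470320958
```

drive_tool(moves=[-0.15,0,-0.15,0,50,-0.27,0,-0.34,0,50,-0.57,0,-0.63,0,50,-0.57,0,-0.63,0,50])

```text
time_s: 11.3
tool_pos: [0.4713, 0.1637, 0.1784]
tool_rot: [180.0, 0.1, -164.1]
force: [-2.3, -0.7, -3.7]
grip_width: 0.0596
grasp_force: 25.0
```

```bash
python3 -c "
from h import *
o=st();n=np.array([.959,.282]);print('d',o['tool_pos'][:2]@n*1000-557.9,'z',o['tool_pos'][2])
p,d=env.read_camera('scene');cv2.imwrite('pics/s3.png',cv2.resize(p[180:420,170:490,::-1],(800,600)))"
```

```text
{'time_s': np.float64(11.3), 'tool_pos': array([0.471, 0.164, 0.178]), 'tool_rot': array([ 179.979,    0.097, -164.062]), 'force': array([-2.3  , -0.734, -3.733]), 'wrist_torque': array([-0.195,  0.737,  0.019]), 'grip_width': np.float64(0.06), 'grasp_force': np.float64(24.999)}
d -59.744128014987325 z 0.1784112735582784
```

View pics/s3.png

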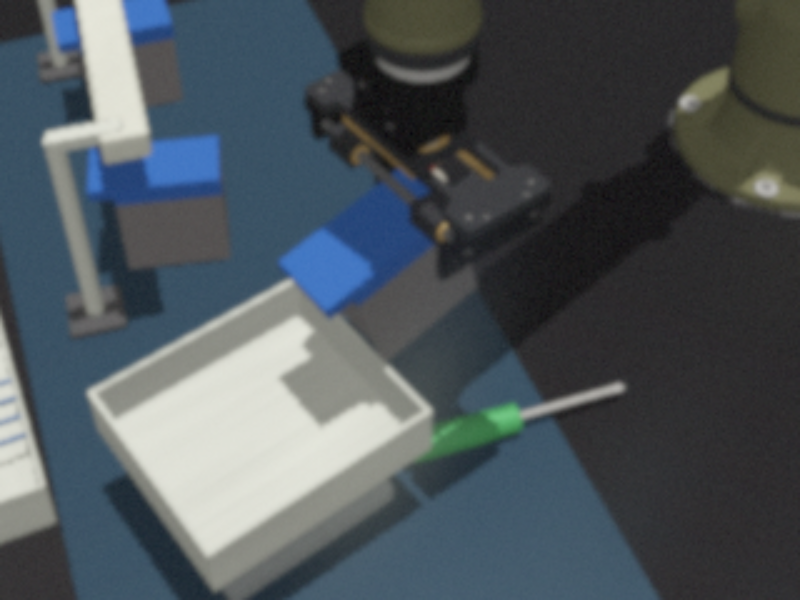

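drive_tool(moves=[-0.34,0,-0.24,0,50,-0.73,0,-0.4,0,50,-1.14,0,-0.5,0,50,-1.56,0,-0.53,0,50,-1.98,0,-0.48,0,50])

```text
time_s: 11.98
tool_pos: [0.5485, 0.1858, 0.1973]
tool_rot: [180.0, 0.2, -164.1]
force: [-0.1, -0.1, -3.8]
grip_width: 0.0601
grasp_force: 25.0
```

drive_tool(moves=[-0.42,0,0.1,0,50,-0.5,0,0.15,0,50,-0.5,0,0.15,0,50])

```text
time_s: 12.35
tool_pos: [0.5661, 0.1906, 0.1907]
tool_rot: [180.0, 0.0, -164.1]
force: [0.5, -0.5, -1.1]
grip_width: 0.0601
grasp_force: 25.0
```

```bash
python3 -c "
from h import *
o=st();n=np.array([.959,.282]);print('d',o['tool_pos'][:2]@n*1000-557.9,'z',o['tool_pos'][2])
p,d=env.read_camera('scene');cv2.imwrite('pics/s4.png',cv2.resize(p[180:420,170:490,::-1],(800,600)))"
```

```text
{'time_s': np.float64(12.35), 'tool_pos': array([0.566, 0.191, 0.191]), 'tool_rot': array([ 180.   ,    0.044, -164.071]), 'force': array([ 0.475, -0.49 , -1.115]), 'wrist_torque': array([ 0.037,  0.073, -0.002]), 'grip_width': np.float64(0.06), 'grasp_force': np.float64(25.0)}
d 38.75602888805247 z 0.19068335730046607
```

View pics/s4.png

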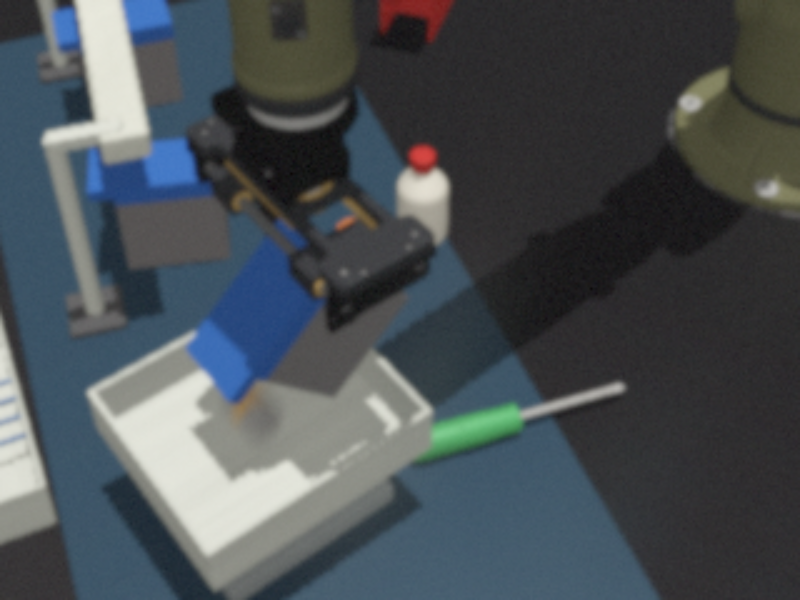

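```bash
cat >> h.py <<'E'
def tilt(x0=.35,x1=.8,y0=.02,y1=.4):
    w,h,p=cloud("scene");m=(abs(h[...,0].astype(int)-112)<12)&(h[...,1]>150)&(w[...,0]>x0)&(w[...,0]<x1)&(w[...,1]>y0)&(w[...,1]<y1)&(w[...,2]>.07)
    k,l,s,c=cv2.connectedComponentsWithStats(m.astype(np.uint8));i=1+s[1:,4].argmax()
    P=w[(l==i)];P=P[np.isfinite(P).all(1)];c=np.median(P,0)
    for _ in range(3):
        U,S,V=np.linalg.svd(P-P.mean(0),full_matrices=False);r=abs((P-P.mean(0))@V[2]);P=P[r<.006]
    n=V[2]*np.sign(V[2]@[0.,-0.2,1] or 1)
    print("roof n",n,"pts",len(P),"mean",P.mean(0),"tilt %.1f"%np.degrees(np.arccos(n[2])),"z",P[:,2].min(),P[:,2].max())
E
python3 -c "
from h import *
tilt()"
```

```text
roof n [0.6258 0.2023 0.7533] pts 1537 mean [0.6176 0.2092 0.2034] tilt 41.1 z 0.1694753938518965 0.2381823366982092
```

```bash
python3 -c "
from h import *
st()
w,h,p=cloud('scene');x=w;n=np.array([.959,.282]);t=np.array([-.282,.959]);c=np.array([.62,.2135])
a=(x[...,:2]-c)@n;b=(x[...,:2]-c)@t
m=(abs(b-.083)<.002)&(abs(a)<.09)&(x[...,2]>.09)|((abs(a-.093)<.002)&(abs(b)<.08)&(x[...,2]>.09))
print('rim z',np.percentile(x[m][:,2],[50,80,95]),m.sum())
f=(abs(a)<.085)&(abs(b)<.075)&(x[...,2]<.12)&(x[...,2]>.03)
print('floor z',np.percentile(x[f][:,2],[20,50,80]))
st()
"
```

```text
{'time_s': np.float64(12.45), 'tool_pos': array([0.566, 0.191, 0.191]), 'tool_rot': array([ 179.98 ,    0.083, -164.066]), 'force': array([-0.411,  0.273, -1.178]), 'wrist_torque': array([ 0.029, -0.015, -0.062]), 'grip_width': np.float64(0.06), 'grasp_force': np.float64(25.0)}
rim z [0.1024 0.2733 0.3042] 692
floor z [0.06   0.0613 0.0628]
{'time_s': np.float64(12.5), 'tool_pos': array([0.566, 0.191, 0.191]), 'tool_rot': array([ 179.977,    0.091, -164.065]), 'force': array([-0.614,  0.392, -1.797]), 'wrist_torque': array([ 0.053,  0.036, -0.044]), 'grip_width': np.float64(0.06), 'grasp_force': np.float64(25.0)}
```

drive_tool(moves=[0,0,0,0,50])

```text
time_s: 12.62
tool_pos: [0.5659, 0.1905, 0.1913]
tool_rot: [180.0, 0.1, -164.1]
force: [0.3, -0.7, -1.6]
grip_width: 0.0598
grasp_force: 25.0
```

```bash
python3 -c "
from h import *
go([.566,.19,.225]);go([.455,.15,.225]);go([.455,0,.225],188);go([.48,-.2,.225],180)"
```

```text
units [-0.   -0.01 -0.84] turn 0.00
units [ 2.94 -0.21 -0.85] turn 0.00
units [ 3.97 -3.82 -0.85] turn 0.79
units [ 4.74 -8.8  -0.85] turn 1.59
```

drive_tool(moves=[0,0,-0.85,0,50,1.0,-0.07,-0.85,0,50,2.0,-0.14,-0.85,0,50,2.94,-0.21,-0.85,0,50,2.94,-0.21,-0.85,0,50])

```text
time_s: 13.25
tool_pos: [0.4533, 0.1494, 0.2252]
tool_rot: [179.9, 0.0, -164.1]
force: [-0.0, 0.3, -2.2]
grip_width: 0.0599
grasp_force: 25.0
```

drive_tool(moves=[0.3,-1.2,0,0.25,50,0.6,-2.4,0,0.5,50,1.0,-3.6,0,0.79,50,1.2,-4.8,0,0.95,50,1.4,-6.0,0,1.2,50])

```text
time_s: 13.88
tool_pos: [0.4681, -0.0978, 0.2252]
tool_rot: [-180.0, 0.1, -176.1]
force: [1.2, -0.1, -1.5]
grip_width: 0.0597
grasp_force: 25.0
```

```bash
python3 -c "
from h import *
st();tilt(.3,.7,-.3,.1);go([.49,-.2,.225],180);go([.49,-.2,.092],180)"
```

```text
{'time_s': np.float64(13.875), 'tool_pos': array([ 0.468, -0.098,  0.225]), 'tool_rot': array([-179.99 ,    0.139, -176.138]), 'force': array([ 1.152, -0.11 , -1.481]), 'wrist_torque': array([ 0.043, -0.057,  0.001]), 'grip_width': np.float64(0.06), 'grasp_force': np.float64(25.0)}
roof n [0.0094 0.0451 0.9989] pts 882 mean [ 0.6283 -0.0788  0.102 ] tilt 2.6 z 0.09500118181907616 0.10687338273758291
units [-0.42 -2.38  0.03] turn 0.33
units [-0.41 -2.36  3.35] turn 0.33
```

drive_tool(moves=[-0.2,-1.2,0,0.33,50,-0.42,-2.37,0,0.33,50,-0.42,-2.37,1.2,0.33,50,-0.42,-2.37,2.6,0.33,50,-0.42,-2.37,2.6,0.33,50])

```text
time_s: 14.55
tool_pos: [0.4875, -0.1886, 0.1171]
tool_rot: [180.0, -0.5, -179.4]
force: [-0.8, 0.2, -0.6]
grip_width: 0.0596
grasp_force: 25.0
```

```bash
python3 -c "
from h import *
st();tilt(.3,.62,-.245,-.15)"
```

```text
{'time_s': np.float64(14.55), 'tool_pos': array([ 0.487, -0.189,  0.117]), 'tool_rot': array([ 179.952,   -0.48 , -179.374]), 'force': array([-0.829,  0.152, -0.58 ]), 'wrist_torque': array([0.02 , 0.022, 0.003]), 'grip_width': np.float64(0.06), 'grasp_force': np.float64(25.0)}
roof n [0.6674 0.0602 0.7423] pts 553 mean [ 0.5457 -0.18    0.1247] tilt 42.1 z 0.09061103823985255 0.15512111717813712
```

drive_tool(moves=[0,0,0.4,0,50,0,0,0.8,0,50,0.2,0,0.86,0,50,0.55,0,0.98,0,50,0.98,0,1.18,0,50], squeeze=12)

```text
time_s: 15.22
tool_pos: [0.4528, -0.1903, 0.0756]
tool_rot: [180.0, 0.3, -179.4]
force: [-0.4, 0.7, 9.2]
grip_width: 0.0603
grasp_force: 12.0
```

drive_tool(moves=[0.2,0,0.12,0,50,0.4,0,0.3,0,50,0.7,0,0.62,0,50,0.75,0,0.64,0,50,0.75,0,0.64,0,50])

```text
time_s: 15.85
tool_pos: [0.421, -0.1903, 0.0482]
tool_rot: [180.0, 0.0, -179.4]
force: [-0.7, -1.3, -0.9]
grip_width: 0.06
grasp_force: 12.0
```

```bash
python3 -c "
from h import *
st();tilt(.3,.62,-.245,-.15)"
```

```text
{'time_s': np.float64(15.85), 'tool_pos': array([ 0.421, -0.19 ,  0.048]), 'tool_rot': array([ 179.98 ,    0.049, -179.387]), 'force': array([-0.738, -1.339, -0.942]), 'wrist_torque': array([0.025, 0.075, 0.015]), 'grip_width': np.float64(0.06), 'grasp_force': np.float64(12.0)}
roof n [0.1124 0.0222 0.9934] pts 455 mean [ 0.483  -0.1846  0.1023] tilt 6.6 z 0.09290261024004477 0.10943049173787238
```

drive_tool(moves=[0.05,0,0.1,0,50,0.05,0,0.1,0,50,0.05,0,0.1,0,87,0.05,0,0.1,0,87,0.05,0,0.1,0,87])

```text
time_s: 16.52
tool_pos: [0.4194, -0.1902, 0.0437]
tool_rot: [-180.0, 0.0, -179.4]
force: [-0.8, -0.5, 0.7]
grip_width: 0.0816
grasp_force: 0.0
```

```bash
python3 -c "
from h import *
st();tilt(.3,.62,-.245,-.15);go([.421,-.19,.15],180);go([.421,-.32,.15],176)"
```

```text
{'time_s': np.float64(16.525), 'tool_pos': array([ 0.419, -0.19 ,  0.044]), 'tool_rot': array([-179.993,    0.015, -179.353]), 'force': array([-0.801, -0.479,  0.695]), 'wrist_torque': array([ 0.054, -0.044, -0.023]), 'grip_width': np.float64(0.082), 'grasp_force': np.float64(0.0)}
roof n [-0.0068  0.0258  0.9996] pts 390 mean [ 0.4767 -0.1846  0.1018] tilt 1.5 z 0.0952103508340206 0.10625355599471377
units [-0.04  0.   -2.66] turn 0.06
units [-0.01 -3.25 -2.66] turn 0.46
```

drive_tool(moves=[0,0,-1.3,0,87,0,0,-2.66,0,87,0,0,-2.66,0,87,-0.6,-1.2,-2.66,0.2,87,-1.4,-2.4,-2.66,0.4,87])

```text
time_s: 17.2
tool_pos: [0.4767, -0.286, 0.1499]
tool_rot: [179.9, 0.1, 176.7]
force: [-0.1, 0.2, 0.8]
grip_width: 0.0869
grasp_force: 0.0
```

```bash
python3 -c "
from h import *
st();go([.514,-.321,.046],175.7)
w,h,p=cloud('top');z=w[...,2];m=(abs(h[...,0].astype(int)-112)<12)&(h[...,1]>150)&(abs(z-.103)<.008)&(w[...,0]>.3)&(w[...,1]<.1)
k,l,s,c=cv2.connectedComponentsWithStats(m.astype(np.uint8))
for i in range(1,k):
    if s[i,4]>60:
        r=cv2.minAreaRect(w[l==i][:,:2].astype(np.float32)*1000);print(cv2.boxPoints(r).round().tolist(),np.median(z[l==i]))"
```

```text
{'time_s': np.float64(17.2), 'tool_pos': array([ 0.477, -0.286,  0.15 ]), 'tool_rot': array([179.914,   0.056, 176.663]), 'force': array([-0.132,  0.216,  0.763]), 'wrist_torque': array([ 0.011, -0.049, -0.051]), 'grip_width': np.float64(0.087), 'grasp_force': np.float64(0.0)}
units [-0.98 -0.82  2.6 ] turn 0.10
[[564.0, -105.0], [660.0, -128.0], [674.0, -69.0], [578.0, -46.0]] 0.10170793769808592
[[557.0, -355.0], [640.0, -361.0], [644.0, -299.0], [561.0, -294.0]] 0.10160879588765787
[[385.0, -159.0], [385.0, -221.0], [502.0, -220.0], [502.0, -158.0]] 0.10183905335701224
```

drive_tool(moves=[-0.98,-0.82,0,0.1,87,-0.98,-0.82,1.3,0.1,87,-0.98,-0.82,2.6,0.1,87,-0.98,-0.82,2.6,0.1,87])

```text
time_s: 17.75
tool_pos: [0.5095, -0.3183, 0.0413]
tool_rot: [179.8, -0.6, 175.6]
force: [0.8, -0.6, 0.3]
grip_width: 0.0868
grasp_force: 0.0
```

```bash
python3 -c "
from h import *
st();go([.561,-.3245,.046],175.7)"
```

```text
{'time_s': np.float64(17.75), 'tool_pos': array([ 0.509, -0.318,  0.041]), 'tool_rot': array([179.817,  -0.579, 175.612]), 'force': array([ 0.759, -0.581,  0.281]), 'wrist_torque': array([0.033, 0.025, 0.   ]), 'grip_width': np.float64(0.087), 'grasp_force': np.float64(0.0)}
units [-1.29 -0.05 -0.13] turn -0.01
```

drive_tool(moves=[-0.6,0,0,0,87,-1.15,0,0,0,87,-1.15,0,0,0,50,-1.15,0,0,0,50,-1.15,0,0,0,50], squeeze=25)

```text
time_s: 18.38
tool_pos: [0.5584, -0.3245, 0.0468]
tool_rot: [180.0, 0.0, 175.6]
force: [-0.0, 0.3, 0.0]
grip_width: 0.0651
grasp_force: 0.0
```

drive_tool(moves=[0,0,0,0,50,0,0,0,0,50])

```text
time_s: 18.62
tool_pos: [0.5585, -0.3245, 0.0466]
tool_rot: [180.0, -0.0, 175.6]
force: [-1.9, 0.7, 5.0]
grip_width: 0.0599
grasp_force: 25.0
```

drive_tool(moves=[0.2,0,0,0,50,0.5,0,0,0,50,0.8,0,0,0,50,1.0,0,0,0,50,1.0,0,0,0,50])

```text
time_s: 19.25
tool_pos: [0.5181, -0.3212, 0.0466]
tool_rot: [180.0, -0.1, 175.6]
force: [-1.6, 0.7, 6.9]
grip_width: 0.0597
grasp_force: 25.0
```

Slid back; regrip deeper (12 mm further forward), lift and weigh.

drive_tool(moves=[0,0,0,0,87,0,0,0,0,87,0,0,0,0,87,-0.3,0,0,0,87,-0.3,0,0,0,87], squeeze=50)

```text
time_s: 19.88
tool_pos: [0.5328, -0.3217, 0.0461]
tool_rot: [-180.0, 0.0, 175.7]
force: [-0.3, -0.4, 1.2]
grip_width: 0.0863
grasp_force: 0.0
```

drive_tool(moves=[0,0,0,0,50,0,0,0,0,50,0,0,0,0,50,0,0,0,0,50,0,0,0,0,50])

```text
time_s: 20.5
tool_pos: [0.5312, -0.3221, 0.0462]
tool_rot: [180.0, -0.0, 175.6]
force: [-0.8, 0.2, 0.3]
grip_width: 0.0599
grasp_force: 50.0
```

```bash
python3 -c "
from h import *
st()
w,h,p=cloud('scene');z=w[...,2];m=(abs(h[...,0].astype(int)-112)<12)&(h[...,1]>150)&(abs(z-.103)<.008)&(w[...,0]>.4)&(w[...,1]<-.25)
P=w[m];print(np.percentile(P,[1,99],axis=0))"
```

```text
{'time_s': np.float64(20.5), 'tool_pos': array([ 0.531, -0.322,  0.046]), 'tool_rot': array([179.995,  -0.003, 175.63 ]), 'force': array([-0.757,  0.238,  0.288]), 'wrist_torque': array([-0.004,  0.043,  0.014]), 'grip_width': np.float64(0.06), 'grasp_force': np.float64(49.995)}
[[ 0.523  -0.3572  0.0958]
 [ 0.6017 -0.292   0.1053]]
```

drive_tool(moves=[0,0,-0.4,0,50,0,0,-0.8,0,50,0.8,0,-0.8,0,50,1.5,0,-0.8,0,50,1.5,0,-0.8,0,50])

```text
time_s: 21.18
tool_pos: [0.469, -0.318, 0.0789]
tool_rot: [179.9, -0.0, 175.5]
force: [0.7, -0.3, -3.8]
grip_width: 0.0595
grasp_force: 50.0
```

drive_tool(moves=[0,0,0,0,50])

```text
time_s: 21.3
tool_pos: [0.4726, -0.3175, 0.0791]
tool_rot: [-180.0, 0.1, 175.6]
force: [0.8, 0.1, -4.0]
grip_width: 0.0598
grasp_force: 50.0
```

drive_tool(moves=[0,0,0,0,50])

```text
time_s: 21.42
tool_pos: [0.4727, -0.3174, 0.0786]
tool_rot: [-180.0, 0.1, 175.7]
force: [-0.1, 0.1, -4.4]
grip_width: 0.0599
grasp_force: 50.0
```

drive_tool(moves=[0,0,-1.5,0,50,0,0,-3.0,0,50,0,0,-3.2,0,50,0,0,-3.2,0,50,0,0,-3.2,0,50])

```text
time_s: 22.05
tool_pos: [0.4707, -0.3165, 0.204]
tool_rot: [179.9, -0.2, 175.7]
force: [-0.1, 0.7, -4.8]
grip_width: 0.0597
grasp_force: 50.0
```

```bash
python3 -c "
from h import *
st();go([.455,-.08,.205],182);go([.455,0,.205],187);go([.430,.157,.205],196.4)"
```

```text
{'time_s': np.float64(22.05), 'tool_pos': array([ 0.471, -0.317,  0.204]), 'tool_rot': array([179.931,  -0.202, 175.657]), 'force': array([-0.137,  0.709, -4.814]), 'wrist_torque': array([0.058, 0.09 , 0.   ]), 'grip_width': np.float64(0.06), 'grasp_force': np.float64(49.996)}
units [ 0.84  5.87 -0.01] turn -0.63
units [ 0.99  7.86 -0.01] turn -1.13
units [ 1.91 11.73 -0.  ] turn -2.07
```

drive_tool(moves=[0.2,1.2,0,-0.15,50,0.4,2.4,0,-0.3,50,0.6,3.6,0,-0.4,50,0.7,4.8,0,-0.5,50,0.84,5.87,0,-0.63,50])

```text
time_s: 22.68
tool_pos: [0.4546, -0.0787, 0.2044]
tool_rot: [180.0, -0.2, -178.0]
force: [0.9, -0.7, -4.6]
grip_width: 0.0599
grasp_force: 50.0
```

drive_tool(moves=[0,1.0,0,-0.25,50,0.05,2.0,0,-0.5,50,0.1,3.2,0,-0.8,50,0.2,4.4,0,-1.1,50,0.2,4.4,0,-1.1,50])

```text
time_s: 23.3
tool_pos: [0.4399, 0.0991, 0.2041]
tool_rot: [180.0, -0.2, -166.6]
force: [0.7, -1.3, -4.8]
grip_width: 0.0598
grasp_force: 50.0
```

```bash
python3 -c "
from h import *
st();go([.430,.157,.205],196.4)
w,h,x=cloud('top')
n=np.array([.959,.282]);t=np.array([-.282,.959])
a=w[...,:2]@n*1000-557.9;b=w[...,:2]@t*1000-29.8
m=(a>15)&(a<170)&(abs(b)<70)&(w[...,2]<.12)&(w[...,2]>.03)
print('floor',np.percentile(w[m][:,2],[20,50,80,95,99]));
q=m&(w[...,2]>np.median(w[m][:,2])+.012);print('body a,b',a[q].mean(),b[q].mean(),a[q].min(),a[q].max(),b[q].min(),b[q].max(),q.sum())
r=(abs(a-187)<4)&(abs(b)<70)|(abs(abs(b)-84)<3)&(a>60)&(a<170);r&=(w[...,2]<.13)&(w[...,2]>.085)
print('rim',np.percentile(w[r][:,2],[50,80,90]),r.sum())"
```

```text
{'time_s': np.float64(23.3), 'tool_pos': array([0.44 , 0.099, 0.204]), 'tool_rot': array([ 179.961,   -0.215, -166.614]), 'force': array([ 0.74 , -1.278, -4.842]), 'wrist_torque': array([-0.11 ,  0.12 ,  0.027]), 'grip_width': np.float64(0.06), 'grasp_force': np.float64(49.996)}
units [-0.09  1.47 -0.02] turn -0.30Traceback (most recent call last):
  File "<string>", line 8, in <module>
    print('floor',np.percentile(w[m][:,2],[20,50,80,95,99]));
                  ~~~~~~~~~~~~~^^^^^^^^^^^^^^^^^^^^^^^^^^^^
    return _quantile_unchecked(
        a, q, axis, out, overwrite_input, method, keepdims, weights)
    return _ureduce(a,
                    func=_quantile_ureduce_func,
    ...<5 lines>...
                    overwrite_input=overwrite_input,
                    method=method)
    r = func(a, **kwargs)
    result = _quantile(arr,
                       quantiles=q,
    ...<2 lines>...
                       out=out,
                       weights=wgt)
    slices_having_nans = np.isnan(arr[-1, ...])
                                  ~~~^^^^^^^^^
IndexError: index -1 is out of bounds for axis 0 with size 0
```

drive_tool(moves=[-0.09,1.2,0,-0.3,50,-0.09,1.47,0,-0.3,50,-0.09,1.47,0,-0.3,50])

```text
time_s: 23.72
tool_pos: [0.4319, 0.1523, 0.2051]
tool_rot: [-179.9, -0.1, -164.1]
force: [0.3, -0.2, -3.4]
grip_width: 0.0595
grasp_force: 50.0
```

```bash
cat > pan.py <<'E'
from h import *
o=st();w,h,x=cloud('scene')
n=np.array([.959,.282]);t=np.array([-.282,.959])
a=w[...,:2]@n*1000-557.9;b=w[...,:2]@t*1000-29.8
print('TCP d',o['tool_pos'][:2]@n*1000-557.9,'b',o['tool_pos'][:2]@t*1000-29.8)
m=(a>15)&(a<170)&(abs(b)<70)&(w[...,2]<.12)&(w[...,2]>.03)
print('floor',np.percentile(w[m][:,2],[20,50,80,95,99]))
q=m&(w[...,2]>np.median(w[m][:,2])+.012);print('body a,b',a[q].mean(),b[q].mean(),np.percentile(a[q],[2,98]),np.percentile(b[q],[2,98]),q.sum())
r=(abs(a-187)<4)&(abs(b)<70)|(abs(abs(b)-84)<3)&(a>60)&(a<170);r&=(w[...,2]<.13)&(w[...,2]>.085)
print('rim',np.percentile(w[r][:,2],[50,80,90]),r.sum())
cv2.imwrite('pics/s5.png',cv2.resize(x[180:420,170:490,::-1],(800,600)))
E
python3 pan.py
```

```text
{'time_s': np.float64(23.725), 'tool_pos': array([0.432, 0.152, 0.205]), 'tool_rot': array([-179.931,   -0.118, -164.057]), 'force': array([ 0.301, -0.225, -3.393]), 'wrist_torque': array([-0.094,  0.11 , -0.02 ]), 'grip_width': np.float64(0.059), 'grasp_force': np.float64(49.995)}
TCP d -100.79745780604469 b -5.558552662293916
floor [0.0655 0.0667 0.068  0.0694 0.0908]
body a,b 166.14370051766653 -1.63503282463132 [161.8595 169.8087] [-26.2546  16.33  ] 90
rim [0.1012 0.1074 0.1084] 892
```

View pics/s5.png

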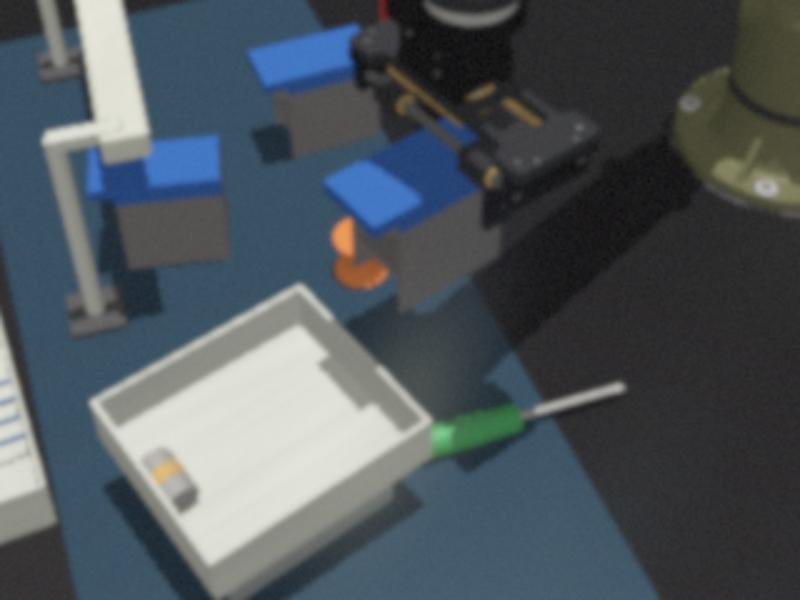

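drive_tool(moves=[0,0,0.8,0,50,0,0,1.63,0,50,0,0,1.63,0,50,-0.4,0,1.63,0,50,-0.44,0,1.63,0,50], squeeze=25)

```text
time_s: 24.4
tool_pos: [0.4506, 0.1575, 0.1421]
tool_rot: [-180.0, 0.0, -164.1]
force: [-4.3, -0.9, -3.4]
grip_width: 0.0599
grasp_force: 25.0
```

drive_tool(moves=[-0.15,0,-0.15,0,50,-0.27,0,-0.34,0,50,-0.57,0,-0.63,0,50,-0.57,0,-0.63,0,50])

```text
time_s: 24.9
tool_pos: [0.4716, 0.1641, 0.167]
tool_rot: [-180.0, 0.0, -164.1]
force: [-2.8, -0.6, -4.6]
grip_width: 0.0598
grasp_force: 25.0
```

```bash
python3 -c "
from h import *
st();tilt()"
```

```text
{'time_s': np.float64(24.9), 'tool_pos': array([0.472, 0.164, 0.167]), 'tool_rot': array([-180.   ,    0.021, -164.071]), 'force': array([-2.843, -0.557, -4.646]), 'wrist_torque': array([-0.245,  0.714,  0.022]), 'grip_width': np.float64(0.06), 'grasp_force': np.float64(24.999)}
roof n [0.2447 0.0875 0.9656] pts 1437 mean [0.5319 0.1849 0.2061] tilt 15.1 z 0.19122552948432786 0.2217505044627961
```

drive_tool(moves=[-0.34,0,-0.24,0,50,-0.73,0,-0.4,0,50,-1.14,0,-0.5,0,50,-1.56,0,-0.53,0,50,-1.98,0,-0.48,0,50])

```text
time_s: 25.58
tool_pos: [0.5492, 0.1867, 0.1863]
tool_rot: [180.0, 0.3, -164.0]
force: [0.3, -0.1, -4.2]
grip_width: 0.06
grasp_force: 25.0
```

drive_tool(moves=[-0.42,0,0.1,0,50,-0.5,0,0.15,0,50,-0.5,0,0.15,0,50])

```text
time_s: 25.95
tool_pos: [0.5664, 0.1913, 0.1792]
tool_rot: [-180.0, 0.0, -164.1]
force: [-0.5, 0.2, -4.6]
grip_width: 0.0598
grasp_force: 25.0
```

```bash
python3 pan.py;python3 -c "
from h import *
tilt();st()"
```

```text
{'time_s': np.float64(25.95), 'tool_pos': array([0.566, 0.191, 0.179]), 'tool_rot': array([-179.998,    0.009, -164.063]), 'force': array([-0.496,  0.191, -4.645]), 'wrist_torque': array([-0.022,  0.134, -0.002]), 'grip_width': np.float64(0.06), 'grasp_force': np.float64(25.0)}
TCP d 39.2545175764385 b -6.084950329442375
floor [0.0655 0.0668 0.0681 0.0707 0.113 ]
body a,b 111.48488629523028 10.844457584106914 [ 35.8556 169.7102] [-25.1369  26.1323] 170
rim [0.1017 0.1076 0.1084] 765
roof n [0.5824 0.1809 0.7925] pts 1517 mean [0.6196 0.2103 0.1954] tilt 37.6 z 0.1632746097055542 0.22702929561208812
{'time_s': np.float64(26.05), 'tool_pos': array([0.566, 0.191, 0.18 ]), 'tool_rot': array([ 179.983,    0.025, -164.063]), 'force': array([ 0.526,  0.678, -2.136]), 'wrist_torque': array([ 0.046,  0.033, -0.045]), 'grip_width': np.float64(0.06), 'grasp_force': np.float64(25.0)}
```

drive_tool(moves=[0,0,0,0,50,0,0,0,0,50,0,0,0,0,50])

```text
time_s: 26.42
tool_pos: [0.5667, 0.1913, 0.1798]
tool_rot: [180.0, 0.1, -164.1]
force: [0.4, 0.2, -2.1]
grip_width: 0.0596
grasp_force: 25.0
```

```bash
python3 pan.py;python3 -c "
from h import *
tilt()"
```

```text
{'time_s': np.float64(26.425), 'tool_pos': array([0.567, 0.191, 0.18 ]), 'tool_rot': array([ 179.986,    0.052, -164.068]), 'force': array([ 0.442,  0.246, -2.08 ]), 'wrist_torque': array([0.098, 0.023, 0.031]), 'grip_width': np.float64(0.06), 'grasp_force': np.float64(25.0)}
TCP d 39.51128645303652 b -6.148693384867823
floor [0.0541 0.0554 0.0574 0.0819 0.1139]
body a,b 135.17665630476532 3.4263334761159285 [ 40.9232 169.2621] [-24.3969  25.8929] 527
rim [0.0946 0.0966 0.0973] 497
roof n [0.5806 0.1859 0.7927] pts 1530 mean [0.6201 0.2103 0.1957] tilt 37.6 z 0.1644662607086467 0.2276208093063454
```

```bash
python3 -c "
from h import *
go([.455,.15,.23]);go([.462,-.05,.23],186);go([.475,-.31,.23],178)"
```

```text
units [ 2.97 -0.23 -1.26] turn 0.00
units [ 4.17 -5.08 -1.26] turn 0.99
units [  5.64 -11.42  -1.26] turn 1.79
```

drive_tool(moves=[0,0,-1.26,0,50,1.0,-0.07,-1.26,0,50,2.0,-0.14,-1.26,0,50,2.97,-0.21,-1.26,0,50,2.97,-0.21,-1.26,0,50])

```text
time_s: 27.15
tool_pos: [0.4528, 0.1498, 0.2301]
tool_rot: [179.9, 0.0, -164.1]
force: [1.2, 0.2, -0.9]
grip_width: 0.0596
grasp_force: 25.0
```

drive_tool(moves=[0.3,-1.2,0,0.25,50,0.6,-2.4,0,0.5,50,0.9,-3.6,0,0.75,50,1.2,-4.85,0,0.99,50,1.2,-4.85,0,0.99,50])

```text
time_s: 27.78
tool_pos: [0.4625, -0.0541, 0.2304]
tool_rot: [-179.9, 0.1, -174.5]
force: [1.4, 0.2, -1.8]
grip_width: 0.0596
grasp_force: 25.0
```

```bash
python3 -c "
from h import *
st();go([.475,-.31,.23],178)"
```

```text
{'time_s': np.float64(27.775), 'tool_pos': array([ 0.462, -0.054,  0.23 ]), 'tool_rot': array([-179.92 ,    0.094, -174.469]), 'force': array([ 1.4  ,  0.22 , -1.844]), 'wrist_torque': array([ 0.142,  0.038, -0.072]), 'grip_width': np.float64(0.06), 'grasp_force': np.float64(25.0)}
units [ 0.31 -6.4   0.02] turn 0.75
```

drive_tool(moves=[0.05,-1.4,0,0.2,50,0.1,-2.8,0,0.4,50,0.2,-4.2,0,0.6,50,0.31,-5.6,0,0.75,50,0.31,-6.4,0,0.75,50])

```text
time_s: 28.4
tool_pos: [0.4767, -0.3079, 0.2301]
tool_rot: [-179.9, 0.0, 178.4]
force: [0.5, -0.1, -1.4]
grip_width: 0.0598
grasp_force: 25.0
```

drive_tool(moves=[0,0,0,0,50,0,0,1.4,0,50,0,0,2.83,0,50,-0.5,0,2.83,0,50,-1.1,0,2.83,0,50])

```text
time_s: 29.02
tool_pos: [0.5213, -0.3036, 0.1152]
tool_rot: [179.9, -0.1, 178.7]
force: [0.4, -0.1, -0.6]
grip_width: 0.0602
grasp_force: 25.0
```

drive_tool(moves=[0,0,0,0,50,0,0,0,0,50])

```text
time_s: 29.28
tool_pos: [0.5205, -0.3049, 0.1163]
tool_rot: [180.0, -0.0, 178.6]
force: [-0.0, -0.4, -1.7]
grip_width: 0.0597
grasp_force: 25.0
```

```bash
python3 -c "
from h import *
st();tilt(.42,.64,-.36,-.27)"
```

```text
{'time_s': np.float64(29.275), 'tool_pos': array([ 0.52 , -0.305,  0.116]), 'tool_rot': array([179.965,  -0.043, 178.635]), 'force': array([-0.025, -0.367, -1.716]), 'wrist_torque': array([ 0.047, -0.011, -0.02 ]), 'grip_width': np.float64(0.06), 'grasp_force': np.float64(25.0)}
roof n [0.6111 0.0516 0.7898] pts 369 mean [ 0.5772 -0.2976  0.1307] tilt 37.8 z 0.10279116024088263 0.15267337829412708
```

drive_tool(moves=[0,0,0.4,0,50,0,0,0.8,0,50,0.2,0,0.86,0,50,0.5,0,0.99,0,50,0.82,0,1.14,0,50], squeeze=12)

```text
time_s: 29.95
tool_pos: [0.4876, -0.3054, 0.0721]
tool_rot: [180.0, 0.1, 178.5]
force: [-0.2, 0.4, 4.0]
grip_width: 0.06
grasp_force: 12.0
```

drive_tool(moves=[0.2,0,0.14,0,50,0.4,0,0.35,0,50,0.68,0,0.6,0,50,0.72,0,0.66,0,50,0.72,0,0.7,0,50])

```text
time_s: 30.58
tool_pos: [0.457, -0.3048, 0.0437]
tool_rot: [179.9, -0.1, 178.5]
force: [-6.5, 2.3, 14.5]
grip_width: 0.0601
grasp_force: 12.0
```

```bash
python3 -c "
from h import *
st();tilt(.40,.62,-.36,-.27)"
```

```text
{'time_s': np.float64(30.575), 'tool_pos': array([ 0.457, -0.305,  0.044]), 'tool_rot': array([179.918,  -0.116, 178.486]), 'force': array([-6.547,  2.269, 14.454]), 'wrist_torque': array([0.605, 1.411, 0.061]), 'grip_width': np.float64(0.06), 'grasp_force': np.float64(11.998)}
roof n [-0.0002  0.0258  0.9997] pts 362 mean [ 0.5218 -0.3011  0.1017] tilt 1.5 z 0.09519842156205248 0.10577698378754567
```

Flat on the bench. Release, rise, back off, and check everything.

drive_tool(moves=[0,0,-0.05,0,87,0,0,-0.05,0,87,0,0,-0.05,0,87,0,0,-0.05,0,87,0,0,-1.2,0,87])

```text
time_s: 31.25
tool_pos: [0.4564, -0.3029, 0.0885]
tool_rot: [179.9, -0.4, 178.5]
force: [0.8, 0.2, 0.9]
grip_width: 0.0867
grasp_force: 0.0
```

drive_tool(moves=[0,0,-1.5,0,87,0,0,-3.0,0,87,0,0,-3.5,0,87,0,0,-3.5,0,87,0,0,-3.5,0,87])

```text
time_s: 31.88
tool_pos: [0.4581, -0.304, 0.2295]
tool_rot: [179.9, -0.1, 178.5]
force: [-0.3, -0.0, -0.4]
grip_width: 0.0868
grasp_force: 0.0
```

```bash
python3 pan.py; sed -i 's/pics\/{n}0.png/pics\/{n}1.png/;s/{n}0d/{n}1d/' m1.py
python3 - <<'E'
from h import *
for n in("scene","top"):
    p,d=env.read_camera(n);cv2.imwrite(f"pics/{n}1.png",p[:,:,::-1]);np.save(f"{n}1d.npy",d)
E
python3 m1.py | grep -E "roof|green|reel|bottle"
```

```text
{'time_s': np.float64(31.875), 'tool_pos': array([ 0.458, -0.304,  0.229]), 'tool_rot': array([179.946,  -0.113, 178.539]), 'force': array([-0.301, -0.043, -0.391]), 'wrist_torque': array([0.031, 0.041, 0.003]), 'grip_width': np.float64(0.087), 'grasp_force': np.float64(0.0)}
TCP d -204.3410226338869 b -450.5398359712723
floor [0.0537 0.0551 0.0568 0.0798 0.0831]
body a,b 152.38302179318262 -0.3700504091081129 [135.279  169.2716] [-24.4027  18.77  ] 445
rim [0.0941 0.0963 0.0971] 548
top roof [ 334  146   40   49 1347] zmed0.1017 cen [618. -87.] size [61. 99.] ang76.4 corners [[563, -105], [659, -128], [673, -69], [577, -46]]
top roof [448 202  34  59 508] zmed0.1016 cen [ 491. -304.] size [ 61. 117.] ang88.8 corners [[432, -334], [548, -336], [550, -275], [433, -273]]
top roof [ 390  225   34   60 1851] zmed0.1018 cen [ 443. -189.] size [117.  61.] ang0.5 corners [[384, -159], [384, -221], [501, -220], [501, -158]]
top green [199 230  16  45 498] zmed0.0222 cen [456. 225.] size [29. 94.] ang87.2 corners [[408, 213], [502, 208], [504, 237], [410, 241]]
top reel [293 235  23  25 468] zmed0.0436 cen [467.  13.] size [47. 46.] ang0.8 corners [[443, 36], [443, -11], [491, -10], [490, 36]]
top bottle [304 268  24  24 317] zmed0.0676 cen [396. -12.] size [46. 47.] ang1.1 corners [[372, 11], [373, -36], [419, -35], [418, 12]]
scene roof [239 171  49  24 690] zmed0.1018 cen [ 494. -303.] size [ 68. 118.] ang87.6 corners [[433, -334], [551, -339], [554, -271], [436, -266]]
scene roof [270 191  51  26 768] zmed0.1022 cen [ 445. -189.] size [ 68. 117.] ang89.3 corners [[386, -223], [503, -224], [504, -156], [387, -154]]
scene roof [205 235  53  25 883] zmed0.1023 cen [631. -86.] size [ 65. 117.] ang77.1 corners [[567, -105], [680, -131], [695, -68], [581, -41]]
scene bottle [329 247  20  25 400] zmed0.0612 cen [401.  -2.] size [34. 45.] ang74.7 corners [[375, -12], [419, -24], [428, 8], [384, 20]]
```

View pics/scene1.png

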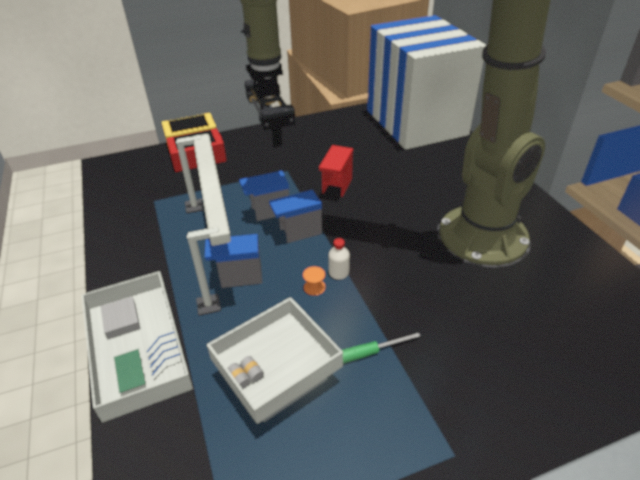

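The picture shows both metal bodies in the pan (around pixel 245,372). All three canisters stand upright and the screwdriver, bottle and reel have not moved, so I am handing in.

```bash
python3 -c "
from cell import env
print(env.sign_off())"
```

```text
the job is handed in; nothing more can be done
None
```

I handed the job in at about 32 s. Both metal bodies are in the scale pan, which has sunk about 23 mm, as expected for two. All three canisters stand upright on the bench. The light one, nearest the scale, weighed about 2 N against about 4 N for the other two; I never tipped it, so its blank should still be inside. The screwdriver, bottle and reel did not move.

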